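# Unclamp, unbolt and hold open the brick sample pen

### The job

First swing the red-handled toggle clamp back over centre, off the gate of the brick sample pen, until it falls fully open. Then take the sagging bolt by its black knob, lift its nose over the yellow bent-up lip of the keeper while drawing it towards the hinge, without forcing it, and pull the sprung gate open towards you. Finish while still holding the gate yourself (nothing propping it) steadily ajar, with a gap of about 80 mm at its free edge, and leave the bricks, tin, calliper and jar where they are.

Things in the scene. Friction and masses are not known exactly. Their poses are not given: they have to be found in the camera images.
- pen: Open-topped barred brick pen, 310 wide (y) x 185 deep (x) x 150 mm tall, fixed. Origin on the bench under the gate; x points from the gate into the pen (away from the robot), y along the shut gate to the hinge, z up. In its frame, mm: hinge axis x 0, y +180; gate's free edge y -77; gate 20 thick, top z 130; latch post 40 x 40 at x 0, y -105.
- keeper: Steel keeper on the latch post; origin and axes those of the pen. Upward-open channel for the bolt's nose, mm: floor top z 135; front cheek (robot's side) x -22 to -16, y -125 to -85, up to z 205, which keeps the gate shut while the nose is in the channel; rear cheek x 16 to 22 up to z 160; at the gate end a yellow bent-up lip, y -88 to -82, up to z 156.
- gate (a joint): Gate angle, rad: 0 shut, grows as the free edge swings out towards the robot (clockwise seen from above), limit 1.2. Self-closing spring: about 0.4 N m shut, 0.64 N m at 0.3 rad. The free edge is 257 mm from the hinge axis, so 0.31 rad is a gap of 80 mm.
- gate_edge (a point): Middle of the gate's free edge, at the height of its top (z 130 mm).
- gate_hinge (a point): Point on the gate's vertical hinge axis at z 130 mm.
- bolt_draw (a joint): How far the bolt is drawn along the gate towards the hinge, m: 0 to 0.006 bolted at the start, limit 0.06. Slides with about 1.5 N of friction and stays where left. The nose is clear of keeper and lip from 0.032 on; the gate must not be opened before that.
- bolt_lift (a joint): Tilt of the bolt, rad: about -0.05 sagging at rest (it drops back if let go), 0 level, grows as the nose rises, limit 0.15. Its pivot is 110 mm from the knob on the hinge side, 172 mm above the bench, and slides with the bolt. At rest the nose hangs 15 mm below the lip's top; it passes over the lip above 0.04, i.e. knob raised 10 mm. Raise the knob 15 mm; 22 mm is the limit.
- bolt_knob (a point): Grip point at mid-height of the bolt's upright black round knob: diameter 20, 34 tall, top 16 mm above this point; the 12 mm thick bolt's axis runs 40 mm below it. About 206 mm above the bench at rest, at pen x 0, y -30. Nothing stands beside it across the gate (along pen x); a strap loop on the gate, 213 mm high, stands 33 mm from it towards the free edge.
- bolt_nose (a point): Middle of the lower face of the brass nose at the bolt's end, 14 (pen x) x 16 (pen y) x 30 mm tall; 75 mm beyond the knob towards the latch post.
- clamp (a joint): Swing of the toggle clamp, rad: 0 clamped (bar level, its foot against the front of the gate, handle leaning 0.44 rad from upright towards the hinge); grows as the handle is swung away from the hinge (to pen -y); limit 1.9, fully open, handle nearly level. Falls by its own weight to either end: it balances at about 0.5, and past 0.6 it falls open. 1 to 2 N at the handle moves it.
- clamp_handle (a point): Middle of the clamp's red handle grip, diameter 26, 30 mm long, 120 mm from the pivot at the end of a 12 mm thick rod; about 208 mm above the bench when clamped. Moves in the upright plane of pen y and z at pen x -50 mm. It can be pushed over with shut fingers from the hinge side, or pinched from above.
- clamp_pivot (a point): Clamp pivot, 100 mm above the bench, its axis along pen x; at pen x -50, y -160 mm.
- dark_brick: Half-burnt dark brick lying in the pen, 102 x 215 x 65 mm, 2.3 kg; origin centre of its underside. Leave alone.
- red_brick: Red brick on the bench, 102 x 215 x 65 mm; origin centre of its underside. Leave alone.
- zinc_tin: Zinc sample tin, diameter 90, 110 mm tall; origin centre of its underside. Leave alone.
- calliper: Blue calliper lying flat, 200 mm long (its x), jaws to its -y, 10 mm thick. Leave alone.
- jar: Amber glass jar, diameter 70, 90 mm tall; origin centre of its underside. Leave alone.

How it is judged (in metres and radians):
On the way, in this order (a step that is already met when the one before it is completed fails the run):
1. the clamp is swung back, fully open, with the bolt still home (value of joint clamp above 1.6 rad and value of joint bolt_draw below 0.02 m), for 0.1 s.
2. the bolt's nose is raised off its sag while still behind the lip (value of joint bolt_lift above 0.015 rad and value of joint bolt_draw below 0.028 m), for 0.04 s.
3. the bolt is drawn clear of the keeper (value of joint bolt_draw above 0.031 m), for 0.1 s.
At the end, for the whole second after the job is handed in: For the last second the gate stands still (under 0.06 rad/s) at 0.21 to 0.42 rad (a gap of 54 to 107 mm), held by the fingers on the gate or its bolt (over 1 N), touched by none of the bricks, tin, calliper or jar; the bolt is drawn at least 28 mm and the clamp fully open (over 1.6 rad) (value of joint gate between 0.21 and 0.42 rad and velocity of joint gate between -0.06 and 0.06 rad/s and value of joint bolt_draw above 0.028 m and value of joint clamp above 1.6 rad and contact force between the fingers and gate above 1 N and contact force between gate and dark_brick below 0.3 N and contact force between gate and red_brick below 0.3 N and contact force between gate and zinc_tin below 0.3 N and contact force between gate and calliper below 0.3 N and contact force between gate and jar below 0.3 N); the arm keeps its last pose, push and grip.
It fails at once if a brick, the tin, the calliper or the jar is moved more than 20 mm (distance of any of dark_brick, red_brick, zinc_tin, calliper, jar from where it was at the start of the episode above 0.02 m).
It fails at once if the bolt is forced against the keeper with more than 40 N (contact force between bolt_lift and keeper above 40 N).
It also fails if it takes over 48 s, if anything falls off the work surface, if the arm or the gripper's body presses on something with over 40 N, if the wrist force passes 120 N, or if a joint passes its speed limit or range.

### The arm

A 6-joint arm with a two-finger parallel gripper is mounted at the origin on the work surface. World frame = base frame: x ahead of the robot, y to its left, z up, the work surface at z = 0. Lengths are in mm, angles in rad, forces in N, time in s.
With the tool pointing down it reaches from about 350 to 975 mm from the base axis. Payload 7.1 kg.
Tool frame: the origin (TCP) lies on the front face of the gripper's body, between the roots of the fingers; the fingertips stand 80 mm ahead of it and the grasp point (between the pads) lies 61 mm ahead of it (ctrl.tcp_to_grasp is the distance from the TCP to the grasp point, in mm); z points along the fingers, y is the direction in which the jaws open and shut (so a half turn about z gives the same grasp; the last joint's range is limited). The gripper opens to 88 mm and grips with 3 to 60 N. Pads are 20 mm wide; open, the fingers measure 115 mm over their backs; the gripper's body (75 mm by 178 mm) begins 61 mm behind the grasp point.
Start: joints at [1.315, 0.423, 1.63, -0, 1.089, -0.019], TCP at [146.59, 607.55, 302.675] pointing down, gripper open.
Joint ranges: [-3, 3], [-0.9, 2.11], [0.09, 2.58], [-1.31, 4.45], [0.11, 2.69], [-2.54, 2.54]. Speed limits (rad/s): [2.39, 2.39, 3.01, 3.14, 3.14, 3.14].

### API

Orientations are given as a rotation vector (axis times angle).
In Python, from workcell import telemetry, get_image, ctrl gives the robot as it stands.
- The arm moves only by the tool send_rows, never from a script. Its argument "rows" is a list of rows, each a list of 5 numbers: the shift along the tool's x, y, z in m, then the turn about the tool's z in rad, then the opening, from -1 (shut) to 1 (fully open). A call has 1 to 5 rows; each row shifts and turns the commanded pose from where the row before left it, along the tool's axes as they then stand; what a row does not reach is not made up. A row lasts 1/10 s, in which the tool goes at most 50 mm and 8.59 degrees, less where a joint would pass 70% of its speed; a pose out of reach is approached as far as the arm can. A call with a gripper value outside its range is refused whole. The fingers move at their own pace and stop on an object; the grip force is fixed at half the most. Time passes only in rows, so rows that do not move let the fingers close. It gives the time, the measured TCP pose, the force and the opening at its end, in the units of the state.
- telemetry.get_obs(): the state, without advancing time (a new reading comes with each control period).
- get_image(name): name is "side" or "top" or "wrist"; returns a dict with "color" (400x640x3 uint8, blue, green, red), "z_map" (400x640 float32, mm along the optical axis (not along the pixel's ray), 0 where there is no reading), "camera_matrix" (3x3 intrinsics, pixels), "rvec" (rotation vector, rad) and "tvec" (3), from world to camera coordinates, as OpenCV has them. Camera axes: x right, y down, z forward; pixel columns grow to the right and rows downward; lengths in mm; the calibration is good to about 2 mm. The wrist camera is an equidistant fisheye: a pixel r from the principal point sees the ray r / f radians off the axis. A picture is of the moment at which its call begins.
- ctrl.close_job(): hands the job in, once; it reports no verdict.
The state is a dict: "t": time; "qpos": joint angles; "qvel": joint speeds; "joint_torque": joint torques, N m; "ee_pos": TCP position; "orientation": TCP orientation; "ft_force": force on the tool from outside, world axes, zero at the start; "moment": the same for the moment, N m; "width": finger opening in mm.
Only numpy, scipy, OpenCV 4.12 (cv2) and the standard library are available. Lean on these libraries where they do the work, as an engineer would, in place of code of your own. Each camera call takes 0.05 s, during which the arm holds its last target.

## Working session

There is one attempt and no reset: what is moved stays moved. The work goes in short steps, Python scripts to look and compute and a tool call to move; the robot and the scene stay as the last step left them, time stands still between calls to the robot, and variables do not carry over. Pictures are saved under pics/ and viewed, and the job is handed in when it is done.

Besides the shell and the picture viewer there is one more tool, called after "Request:" by a JSON object that holds its "op" and its "data", one argument or row to a line. send_rows: Moves the arm, as the interface text tells. Its arguments: {"type":"object","properties":{"rows":{"type":"array"}},"required":["rows"]}

```bash
mkdir -p pics; ls; python3 - <<'E'
from workcell import telemetry, get_image, ctrl
import cv2,numpy as np
print(telemetry.get_obs())
for n in ("side","top"):
    d=get_image(n); cv2.imwrite(f"pics/{n}0.png",d["color"]); np.savez(f"{n}0.npz",**d)
    print(n,d["camera_matrix"],d["rvec"],d["tvec"])
E
```

```text
pics
{'t': 0.0, 'qpos': array([ 1.31499923e+00,  4.23832622e-01,  1.63069386e+00, -1.66816223e-05,
        1.08862521e+00, -1.89912699e-02]), 'qvel': array([ 1.15613025e-03, -6.62529356e-05, -8.43647401e-04, -2.53036485e-03,
       -1.12680803e-04, -2.23162347e-04]), 'joint_torque': array([-3.42106396e-03, -5.44637418e+01, -2.73662871e+01,  6.42702193e-02,
        2.27141491e-02, -1.04625810e-04]), 'ee_pos': array([146.48479003, 607.13421371, 301.90522856]), 'orientation': array([-3.71069507e-01, -3.11939999e+00,  2.42888064e-03]), 'ft_force': array([ 0.08435263, -0.16898281, -0.13648405]), 'moment': array([ 0.04055821,  0.04810521, -0.0128083 ]), 'width': 87.81057403044316}
side [[436.28156544   0.         322.31816549]
 [  0.         436.28156544 202.31823202]
 [  0.           0.           1.        ]] [ 2.10797972 -0.69346755  0.35066836] [-432.99531563  317.57977823 1079.47629269]
top [[383.99113767   0.         317.04929279]
 [  0.         383.99113767 197.48251793]
 [  0.           0.           1.        ]] [ 2.16576187 -2.13479285  0.13868618] [1.06478442e+00 5.55063281e+02 1.21198048e+03]
```

View pics/side0.png

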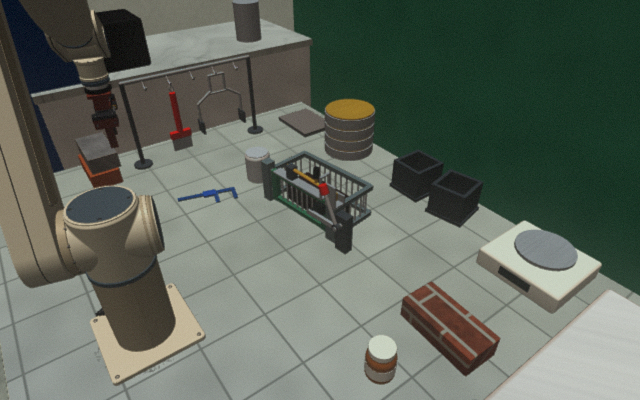

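View pics/top0.png

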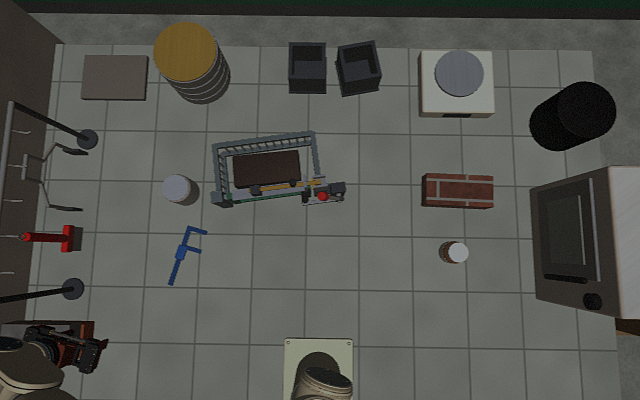

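```bash
cat > h.py <<'E'
import cv2,numpy as np
from scipy.spatial.transform import Rotation as R
def load(n): return dict(np.load(n))
def pt(d,u,v,z=None):
    K=d["camera_matrix"]; Rm=cv2.Rodrigues(d["rvec"])[0]
    if z is None: z=float(d["z_map"][int(round(v)),int(round(u))])
    c=np.array([(u-K[0,2])/K[0,0]*z,(v-K[1,2])/K[1,1]*z,z])
    return Rm.T@(c-d["tvec"].ravel())
def atz(d,u,v,h):
    a=pt(d,u,v,500.);b=pt(d,u,v,1500.); s=(h-a[2])/(b[2]-a[2]); return a+s*(b-a)
def proj(d,P):
    p,_=cv2.projectPoints(np.array(P,float).reshape(-1,3),d["rvec"],d["tvec"],d["camera_matrix"],None); return p.reshape(-1,2)
E
python3 - <<'E'
from h import *
d=load("top0.npz"); c=d["color"][120:220,200:360]; cv2.imwrite("pics/t0z.png",cv2.resize(c,None,fx=5,fy=5,interpolation=cv2.INTER_CUBIC))
d=load("side0.npz"); c=d["color"][140:260,240:400]; cv2.imwrite("pics/s0z.png",cv2.resize(c,None,fx=5,fy=5,interpolation=cv2.INTER_CUBIC))
E
```

```text
(no output)
```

View pics/t0z.png

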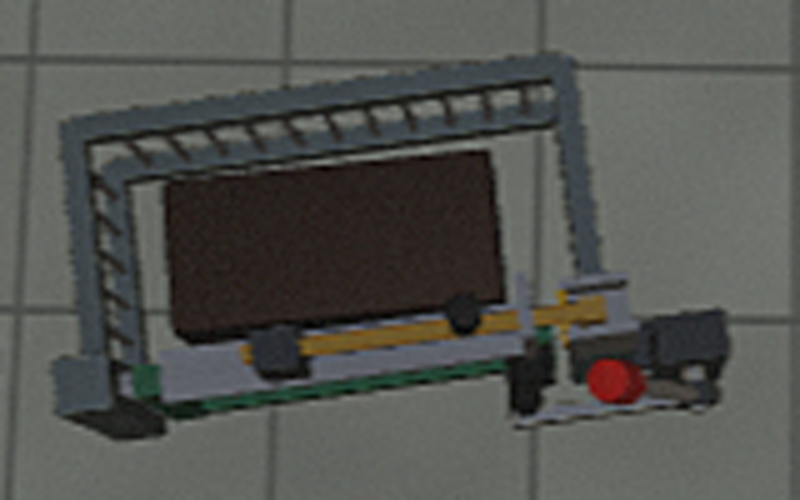

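View pics/s0z.png

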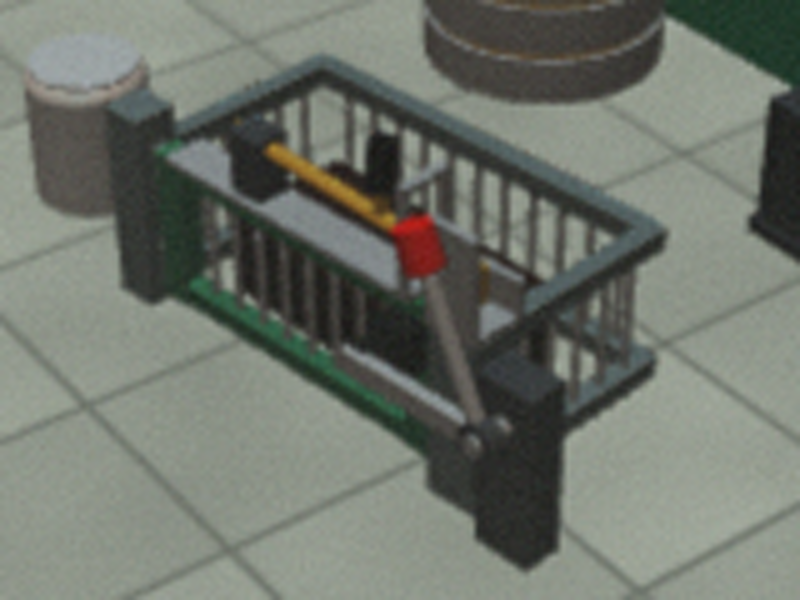

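```bash
python3 - <<'E'
from h import *
from scipy.optimize import least_squares
t=load("top0.npz"); s=load("side0.npz")
for d in (t,s): print(-cv2.Rodrigues(d["rvec"])[0].T@d["tvec"].ravel())
T=lambda u,v:(200+u/5,120+v/5); S=lambda u,v:(240+u/5,140+v/5)
for nm,p,h in [("far L",T(62,122),150),("far R",T(575,55),150),("knob",T(463,306),222),("post corner",T(727,312),130)]:
    print(nm,atz(t,*p,h), pt(t,*p))
# handle segm colour
for d,n in ((t,"t"),(s,"s")):
    c=d["color"].astype(int); m=(c[...,2]>120)&(c[...,1]<70)&(c[...,0]<70)
    v,u=np.where(m); k=(u>280)&(u<360)&(v>150)&(v<260); print(n,u[k].mean(),v[k].mean(),k.sum(),u[k].min(),u[k].max(),v[k].min(),v[k].max())
    P=np.array([pt(d,a,b) for a,b in zip(u[k],v[k])]); print(np.median(P,0),P[:,2].max())
print(atz(t,*proj(t,[[0,0,0]])[0],0))
E
```

```text
[ 389.03525889    2.26217542 1275.00569127]
[ -57.31130232 -812.74861865  888.68780957]
far L [696.83228839 326.27349534 150.        ] [738.19435023 369.81444917  -1.17935038]
far R [742.74160792  17.61107026 150.        ] [791.11856513  19.71036203  -3.86874548]
knob [574.95391448  76.75568814 222.        ] [574.48425286  76.56750507 224.66006847]
post corner [589.7537756  -76.49448159 130.        ] [613.54515045 -85.82959018  -5.71871721]
t 321.0888888888889 195.55555555555554 45 318 324 192 199
[535.30429059  -2.83800488 222.06901197] 229.3738058600373
s 323.3392857142857 187.32142857142858 56 318 327 183 193
[532.79608638 -14.70766603 220.44368852] 228.99328576490845
[-2.84217094e-14 -3.04201109e-14  0.00000000e+00]
```

```bash
cat >> h.py <<'E'
import json
O=np.array([570.6,106.4,0.]);TH=np.arctan2(.147,.989)
def w(p,O=None,TH=None):
    O=globals()["O"] if O is None else O; TH=globals()["TH"] if TH is None else TH
    return (R.from_euler("z",TH).as_matrix()@np.array(p,float).reshape(-1,3).T).T+O
E
cat > ov.py <<'E'
from h import *
import sys
for n,(x0,y0,x1,y1) in (("top",(200,120,360,220)),("side",(240,140,400,260))):
    d=load(n+"0.npz"); c=cv2.resize(d["color"][y0:y1,x0:x1],None,fx=5,fy=5,interpolation=cv2.INTER_CUBIC)
    def ln(a,b,col):
        p=(proj(d,w([a,b]))-[x0,y0]+.5)*5-.5; cv2.line(c,*[tuple(int(q) for q in r) for r in p],col,1)
    for bx,col in (((-10,10,-77,180,130),(0,255,255)),((-20,20,-125,-85,130),(255,255,0)),((-22,-16,-125,-85,205),(255,0,255))):
        q=[(bx[0],bx[2],bx[4]),(bx[1],bx[2],bx[4]),(bx[1],bx[3],bx[4]),(bx[0],bx[3],bx[4])]
        for i in range(4): ln(q[i],q[(i+1)%4],col)
    ln((0,-30,182),(0,-30,222),(0,255,0)); ln((-50,-160,100),(-50,-160+135*np.sin(.44),100+135*np.cos(.44)),(0,255,0))
    cv2.imwrite(f"pics/ov_{n}{sys.argv[1]}.png",c)
E
python3 ov.py 1
```

```text
(no output)
```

View pics/ov_top1.png

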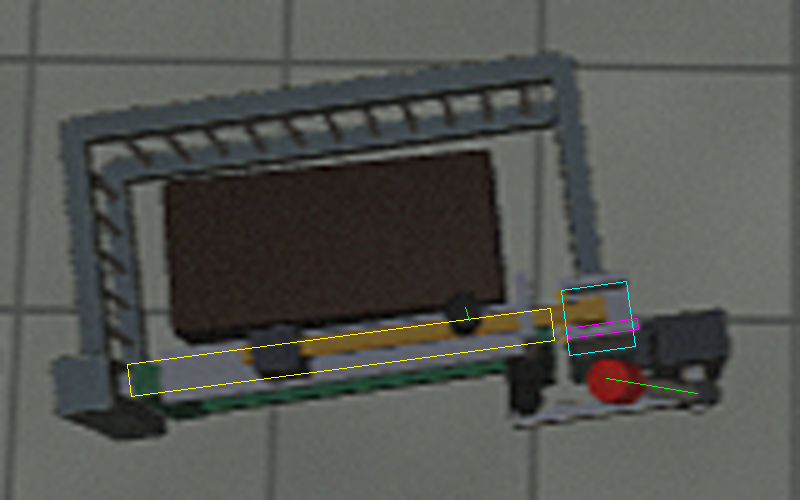

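View pics/ov_side1.png

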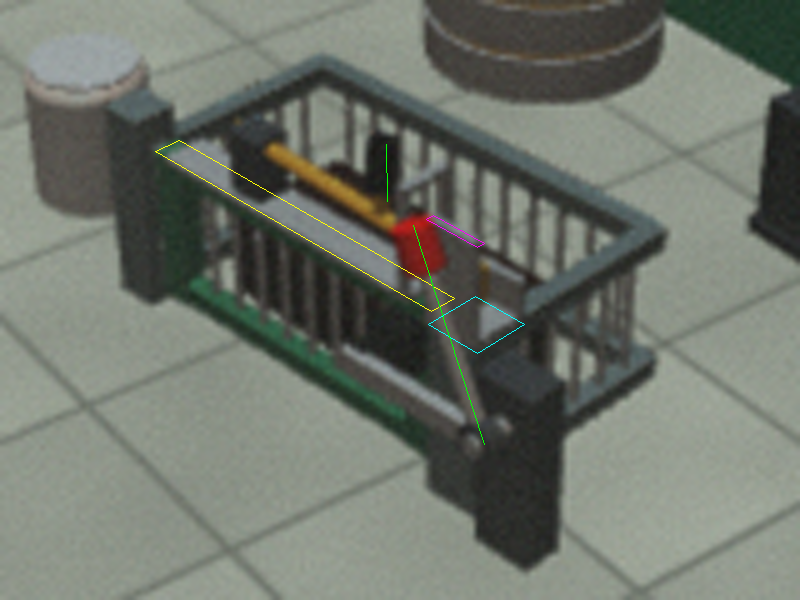

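Request:
{"op": "send_rows", "data": {
  "rows": [
    [0, 0, -0.02, 0.149, -1],
    [0, 0, -0.02, 0.149, -1],
    [0, 0, -0.02, 0.149, -1],
    [0, 0, -0.02, 0.149, -1],
    [0, 0, -0.02, 0.149, -1]
  ]
}}

```text
t: 0.6
ee_pos: [146.5, 607.3, 403.0]
orientation: [1.489, 2.766, -0.001]
ft_force: [0.2, 0.2, 1.0]
width: 50.8
```

Request:
{"op": "send_rows", "data": {
  "rows": [
    [0, 0, 0, 0.149, -1],
    [0, 0, 0, 0.149, -1],
    [0, 0, 0, 0.149, -1]
  ]
}}

```text
t: 0.9
ee_pos: [146.5, 607.4, 402.5]
orientation: [2.065, 2.367, -0.001]
ft_force: [-0.3, -0.2, 0.3]
width: 27.1
```

```bash
cat > st.py <<'E'
from h import *
from workcell import telemetry
o=telemetry.get_obs()
Rm=R.from_euler("z",TH).as_matrix()
p=Rm.T@(o["ee_pos"]-O); A=R.from_rotvec(o["orientation"]).as_matrix()
print("t",round(o["t"],2),"TCP pen",p.round(1),"tip",(p+Rm.T@A[:,2]*80).round(1),"grasp",(p+Rm.T@A[:,2]*61).round(1),"w",round(o["width"],1))
print("jaw yaw rel pen x deg",np.degrees(np.arctan2(A[1,1],A[0,1])-TH).round(2),"z",A[:,2].round(4),"F pen",(Rm.T@o["ft_force"]).round(2),"M",o["moment"].round(2),"q",o["qpos"].round(3))
E
python3 st.py
```

```text
t 0.9 TCP pen [-345.8  557.9  402.5] tip [-345.8  557.8  322.5] grasp [-345.8  557.8  341.5] w 27.1
jaw yaw rel pen x deg -0.67 z [-1.e-04 -5.e-04 -1.e+00] F pen [-0.33 -0.19  0.29] M [-0.09  0.12 -0.06] q [ 1.315  0.33   1.531 -0.     1.281  1.179]
```

Request:
{"op": "send_rows", "data": {
  "rows": [
    [-0.042, 0.0197, 0, 0, -1],
    [-0.042, 0.0197, 0, 0, -1],
    [-0.042, 0.0197, 0, 0, -1],
    [-0.042, 0.0197, 0, 0, -1],
    [-0.042, 0.0197, 0, 0, -1]
  ]
}}

```text
t: 1.4
ee_pos: [274.3, 411.8, 402.4]
orientation: [2.058, 2.374, -0.001]
ft_force: [0.1, 0.3, 0.4]
width: 0.1
```

Request:
{"op": "send_rows", "data": {
  "rows": [
    [-0.042, 0.0197, 0, 0, -1],
    [-0.042, 0.0197, 0, 0, -1],
    [-0.042, 0.0197, 0, 0, -1],
    [-0.042, 0.0197, 0, 0, -1],
    [-0.042, 0.0197, 0, 0, -1]
  ]
}}

```text
t: 1.9
ee_pos: [401.5, 217.8, 402.6]
orientation: [-2.058, -2.374, 0.0]
ft_force: [1.1, 0.8, 0.2]
width: 0.5
```

Request:
{"op": "send_rows", "data": {
  "rows": [
    [-0.042, 0.0197, 0, 0, -1],
    [-0.042, 0.0197, 0, 0, -1],
    [-0.042, 0.0197, 0, 0, -1],
    [-0.042, 0.0197, 0, 0, -1],
    [-0.038, 0.0197, 0, 0, -1]
  ]
}}

```text
t: 2.4
ee_pos: [528.3, 27.6, 402.5]
orientation: [-2.059, -2.373, 0.0]
ft_force: [0.4, 0.2, 0.0]
width: 0.5
```

```bash
python3 st.py; python3 - <<'E'
from workcell import get_image
import cv2,numpy as np
for n in ("wrist","top"):
    d=get_image(n); cv2.imwrite(f"pics/{n}1.png",d["color"]); np.savez(f"{n}1.npz",**d)
E
```

```text
t 2.4 TCP pen [-53.4 -71.8 402.5] tip [-53.5 -71.8 322.5] grasp [-53.4 -71.8 341.5] w 0.5
jaw yaw rel pen x deg -0.36 z [-3.e-04 -0.e+00 -1.e+00] F pen [0.45 0.18 0.02] M [-0.06  0.04 -0.  ] q [ 0.03   0.174  1.737 -0.     1.231 -0.112]
```

View pics/wrist1.png

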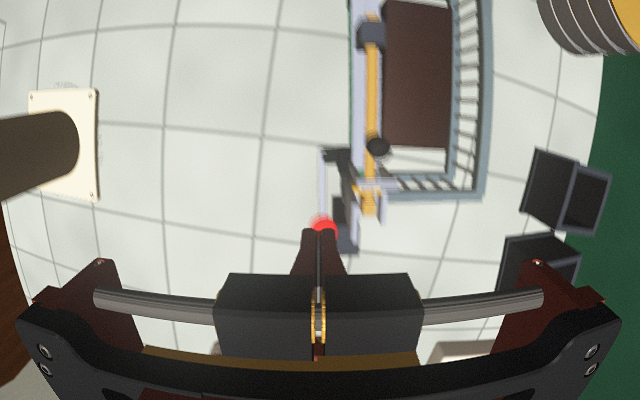

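Request:
{"op": "send_rows", "data": {
  "rows": [
    [0.006, 0.003, 0.02, 0, -1],
    [0, 0, 0.025, 0, -1],
    [0, 0, 0.025, 0, -1],
    [0, 0, 0.025, 0, -1],
    [0, 0, 0.025, 0, -1]
  ]
}}

```text
t: 3.0
ee_pos: [529.1, 36.7, 281.6]
orientation: [-2.057, -2.373, 0.0]
ft_force: [0.6, -0.5, -0.4]
width: 0.2
```

```bash
python3 st.py; python3 - <<'E'
from workcell import get_image
import cv2,numpy as np
for n in ("wrist","side"):
    d=get_image(n); cv2.imwrite(f"pics/{n}2.png",d["color"]); np.savez(f"{n}2.npz",**d)
E
```

```text
t 3.0 TCP pen [-51.3 -62.9 281.6] tip [-51.3 -62.9 201.6] grasp [-51.3 -62.9 220.6] w 0.2
jaw yaw rel pen x deg -0.29 z [-6.e-04  2.e-04 -1.e+00] F pen [ 0.54 -0.54 -0.39] M [-0.07  0.07  0.02] q [ 0.047  0.313  1.856  0.     0.974 -0.096]
```

View pics/wrist2.png

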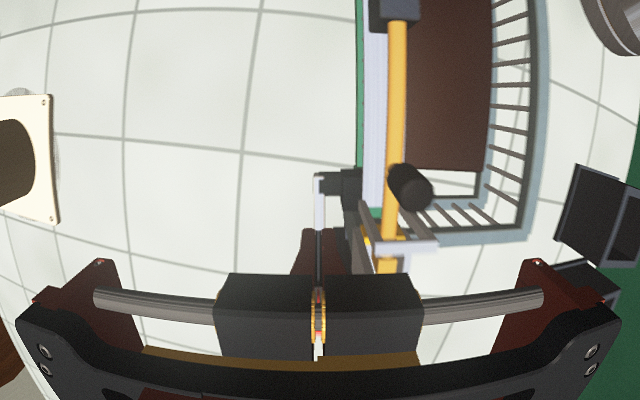

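View pics/side2.png

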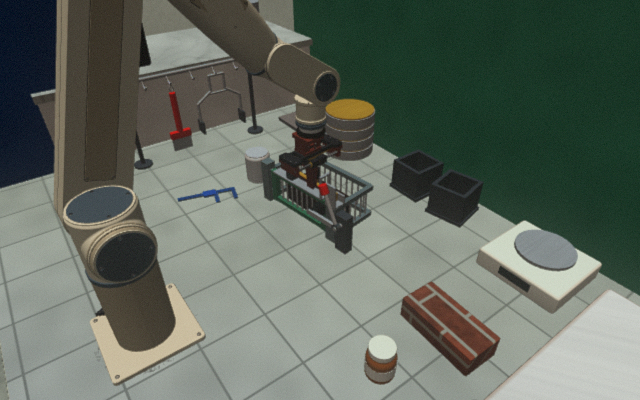

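Request:
{"op": "send_rows", "data": {
  "rows": [
    [-0.01, 0, 0.006, 0, -1],
    [-0.012, 0, 0, 0, -1],
    [-0.012, 0, 0, 0, -1],
    [-0.012, 0, 0, 0, -1],
    [-0.012, 0, 0, 0, -1]
  ]
}}

```text
t: 3.6
ee_pos: [538.5, -22.8, 277.4]
orientation: [2.058, 2.372, 0.001]
ft_force: [-0.5, 0.6, -0.1]
width: 0.9
```

Request:
{"op": "send_rows", "data": {
  "rows": [
    [-0.012, 0, 0, 0, -1],
    [-0.012, 0, 0, 0, -1],
    [-0.012, 0, 0, 0, -1],
    [-0.012, 0, 0, 0, -1],
    [-0.012, 0, 0, 0, -1]
  ]
}}

```text
t: 4.1
ee_pos: [546.6, -81.9, 276.5]
orientation: [-2.058, -2.373, 0.0]
ft_force: [-0.2, 0.6, 0.0]
width: 0.2
```

Request:
{"op": "send_rows", "data": {
  "rows": [
    [-0.01, 0, 0, 0, -1],
    [-0.008, 0, 0, 0, -1],
    [0, 0, 0, 0, -1],
    [0, 0, 0, 0, -1],
    [0, 0, 0, 0, -1]
  ]
}}

```text
t: 4.6
ee_pos: [549.1, -98.7, 277.0]
orientation: [2.058, 2.373, -0.0]
ft_force: [-1.4, -4.5, 3.2]
width: 0.1
```

```bash
python3 st.py; python3 - <<'E'
from workcell import get_image
import cv2,numpy as np
for n in ("wrist","side"):
    d=get_image(n); cv2.imwrite(f"pics/{n}3.png",d["color"]); np.savez(f"{n}3.npz",**d)
E
```

```text
t 4.6 TCP pen [ -51.4 -199.7  277. ] tip [ -51.4 -199.8  197. ] grasp [ -51.4 -199.8  216. ] w 0.1
jaw yaw rel pen x deg -0.31 z [ 3.e-04 -5.e-04 -1.e+00] F pen [-2.01 -4.24  3.18] M [-0.75  0.21 -0.04] q [-0.199  0.358  1.801 -0.     0.983 -0.341]
```

View pics/side3.png

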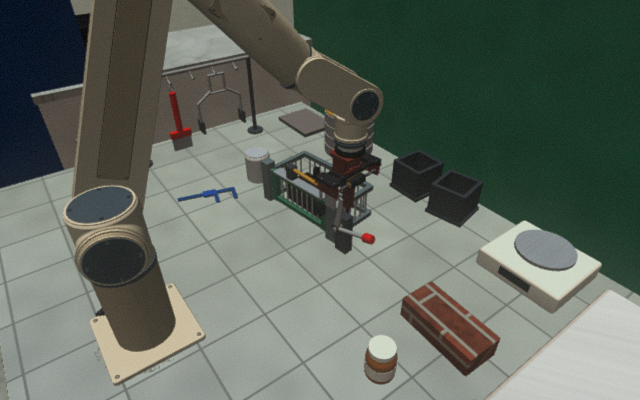

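View pics/wrist3.png

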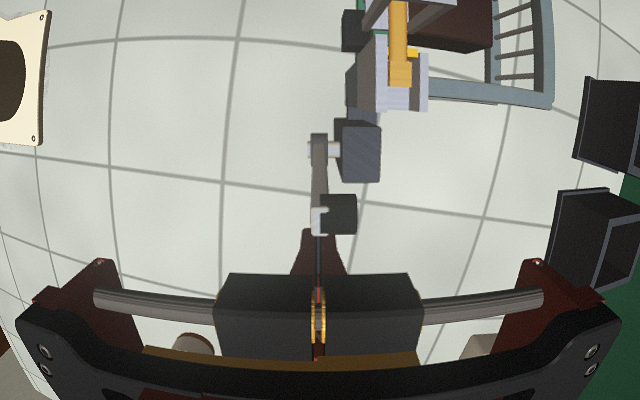

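Request:
{"op": "send_rows", "data": {
  "rows": [
    [-0.02, 0, 0, 0, -1],
    [-0.02, 0, -0.02, 0, -1],
    [0, 0, -0.03, 0, -1],
    [0, 0, -0.04, 0, -1],
    [0, 0, -0.04, 0, -1]
  ]
}}

```text
t: 5.2
ee_pos: [554.4, -137.3, 407.4]
orientation: [-2.056, -2.372, -0.001]
ft_force: [1.1, 0.1, -0.4]
width: 0.3
```

```bash
python3 st.py; python3 - <<'E'
from workcell import get_image
import cv2,numpy as np
for n in ("wrist","side"):
    d=get_image(n); cv2.imwrite(f"pics/{n}4.png",d["color"]); np.savez(f"{n}4.npz",**d)
c=d["color"][140:260,260:420]; cv2.imwrite("pics/s4z.png",cv2.resize(c,None,fx=5,fy=5,interpolation=cv2.INTER_CUBIC))
from h import *
for a in (1.6,1.75,1.9): print(a,(proj(d,w([[-50,-160+120*np.sin(.44-a),100+120*np.cos(.44-a)]]))-[260,140])*5)
E
```

```text
t 5.2 TCP pen [ -51.9 -238.7  407.4] tip [ -51.9 -238.5  327.4] grasp [ -51.9 -238.5  346.4] w 0.3
jaw yaw rel pen x deg -0.3 z [-0.0014  0.0018 -1.    ] F pen [ 1.13 -0.09 -0.4 ] M [-0.07  0.03 -0.01] q [-2.640e-01  2.400e-01  1.643e+00  1.000e-03  1.261e+00 -4.070e-01]
1.6 [[535.00569861 465.15503224]]
1.75 [[541.69732204 494.82892067]]
1.9 [[544.49973412 522.85807928]]
```

View pics/s4z.png

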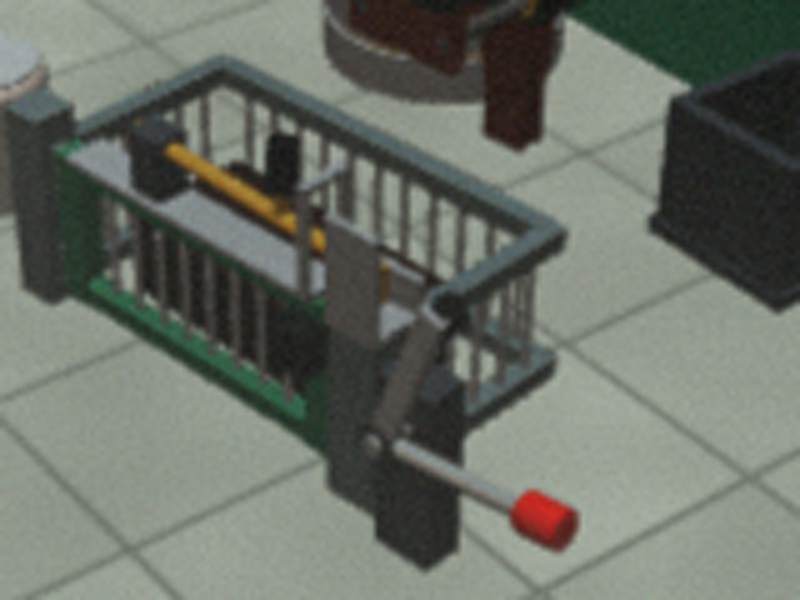

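View pics/wrist4.png

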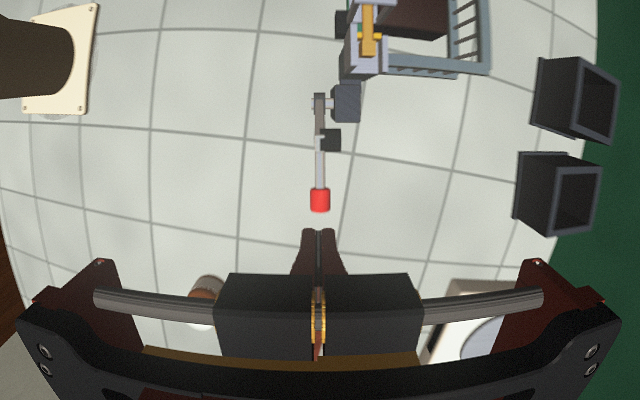

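Request:
{"op": "send_rows", "data": {
  "rows": [
    [0.042, 0.0104, 0, -0.005, 0.2],
    [0.042, 0.0104, 0, 0, 0.2],
    [0.042, 0.0104, 0, 0, 0.2],
    [0.042, 0.0104, 0, 0, 0.2],
    [0.041, 0.0104, 0, 0, 0.2]
  ]
}}

```text
t: 5.8
ee_pos: [575.1, 78.7, 405.7]
orientation: [-2.05, -2.378, 0.0]
ft_force: [1.1, -0.3, 0.1]
width: 36.8
```

Request:
{"op": "send_rows", "data": {
  "rows": [
    [0, 0, 0.03, 0, 0.2],
    [0, 0, 0.03, 0, 0.2],
    [0, 0, 0, 0, 0.2]
  ]
}}

```text
t: 6.1
ee_pos: [573.1, 77.2, 341.9]
orientation: [-2.046, -2.375, 0.009]
ft_force: [-0.2, -0.4, 0.1]
width: 52.5
```

```bash
python3 st.py; python3 - <<'E'
from workcell import get_image
import cv2,numpy as np
for n in ("wrist","side"):
    d=get_image(n); cv2.imwrite(f"pics/{n}5.png",d["color"]); np.savez(f"{n}5.npz",**d)
c=d["color"][110:230,240:400]; cv2.imwrite("pics/s5z.png",cv2.resize(c,None,fx=5,fy=5,interpolation=cv2.INTER_CUBIC))
E
```

```text
t 6.1 TCP pen [ -1.8 -29.3 341.9] tip [ -2.5 -29.2 261.9] grasp [ -2.3 -29.2 280.9] w 52.5
jaw yaw rel pen x deg 0.06 z [-9.e-03 -2.e-04 -1.e+00] F pen [-0.21 -0.36  0.1 ] M [-0.05  0.08  0.05] q [ 1.130e-01  3.150e-01  1.695e+00  1.000e-03  1.141e+00 -3.600e-02]
```

View pics/s5z.png

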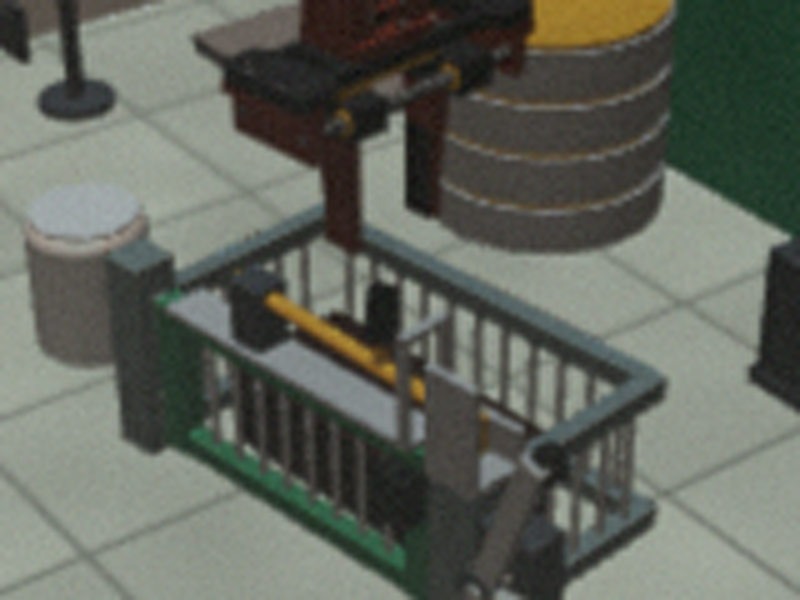

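View pics/wrist5.png

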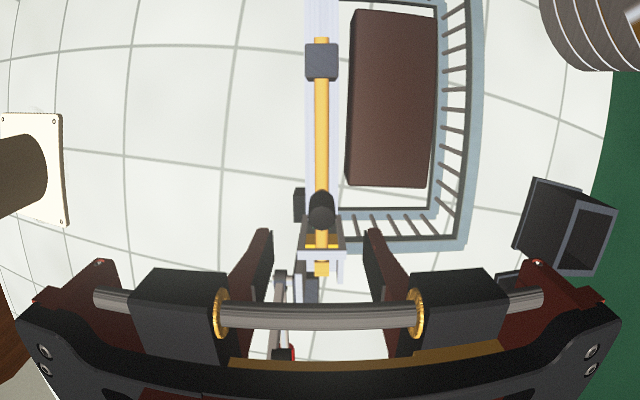

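Request:
{"op": "send_rows", "data": {
  "rows": [
    [0, 0.001, 0.025, 0, 0.2],
    [0, 0, 0.025, 0, 0.2],
    [0, 0, 0.018, 0, 0.2],
    [0, 0, 0.007, 0, 0.2],
    [0, 0, 0, 0, 0.2]
  ]
}}

```text
t: 6.7
ee_pos: [577.0, 76.1, 272.1]
orientation: [-2.053, -2.378, -0.0]
ft_force: [0.6, 0.3, 1.1]
width: 52.8
```

```bash
python3 st.py; python3 - <<'E'
from workcell import get_image
import cv2,numpy as np
for n in ("wrist","side"):
    d=get_image(n); cv2.imwrite(f"pics/{n}6.png",d["color"]); np.savez(f"{n}6.npz",**d)
c=d["color"][110:230,240:400]; cv2.imwrite("pics/s6z.png",cv2.resize(c,None,fx=5,fy=5,interpolation=cv2.INTER_CUBIC))
E
```

```text
t 6.7 TCP pen [  1.9 -30.9 272.1] tip [  1.9 -30.9 192.1] grasp [  1.9 -30.9 211.1] w 52.8
jaw yaw rel pen x deg -0.06 z [ 1.e-04  2.e-04 -1.e+00] F pen [0.6  0.24 1.13] M [-0.15 -0.01 -0.03] q [ 0.111  0.398  1.751  0.     0.993 -0.036]
```

View pics/s6z.png

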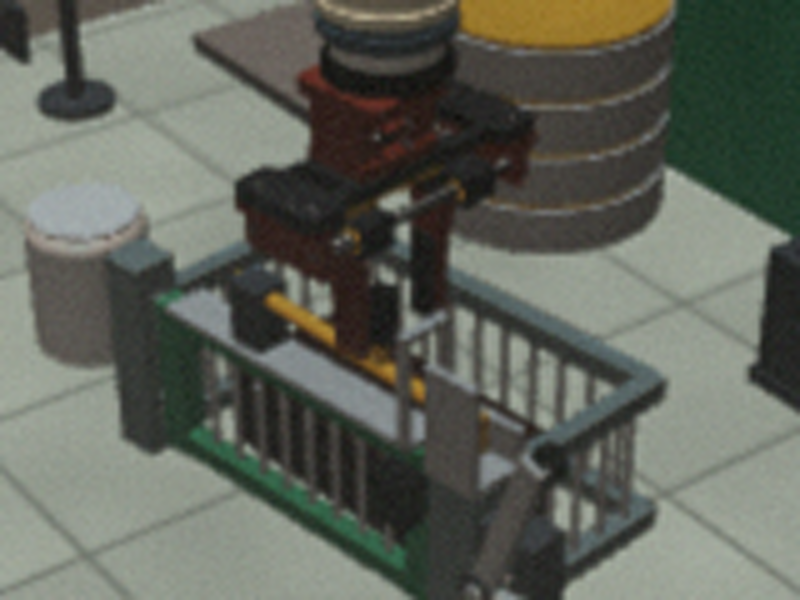

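View pics/wrist6.png

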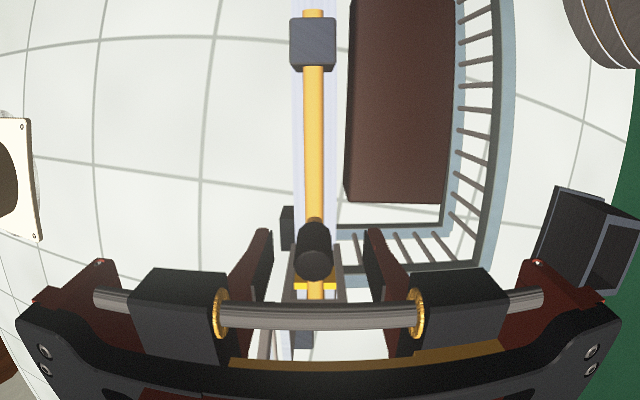

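Request:
{"op": "send_rows", "data": {
  "rows": [
    [0, -0.002, 0.004, 0, 0.2],
    [0, 0, 0, 0, -0.3],
    [0, 0, 0, 0, -0.7],
    [0, 0, 0, 0, -1],
    [0, 0, 0, 0, -1]
  ]
}}

```text
t: 7.3
ee_pos: [574.9, 76.0, 267.8]
orientation: [2.052, 2.379, 0.0]
ft_force: [-0.6, -0.0, 0.4]
width: 24.1
```

```bash
python3 st.py
```

```text
t 7.3 TCP pen [-2.000e-01 -3.060e+01  2.678e+02] tip [ -0.2 -30.6 187.8] grasp [-2.000e-01 -3.060e+01  2.068e+02] w 24.1
jaw yaw rel pen x deg -0.03 z [ 2.e-04  0.e+00 -1.e+00] F pen [-0.63  0.05  0.39] M [-0.09  0.07  0.02] q [ 0.111  0.4    1.759  0.     0.982 -0.036]
```

Request:
{"op": "send_rows", "data": {
  "rows": [
    [0, 0, 0, 0, -1],
    [0, 0, 0, 0, -1],
    [0, 0, 0, 0, -1]
  ]
}}

```text
t: 7.6
ee_pos: [574.8, 76.0, 267.7]
orientation: [-2.052, -2.379, 0.0]
ft_force: [-0.1, -0.2, 0.1]
width: 19.2
```

```bash
python3 st.py
```

```text
t 7.6 TCP pen [ -0.3 -30.7 267.7] tip [ -0.3 -30.7 187.7] grasp [ -0.3 -30.7 206.7] w 19.2
jaw yaw rel pen x deg -0.03 z [-1.e-04 -0.e+00 -1.e+00] F pen [-0.1  -0.18  0.13] M [-0.08  0.06  0.09] q [ 0.111  0.4    1.759 -0.     0.982 -0.036]
```

Request:
{"op": "send_rows", "data": {
  "rows": [
    [0.001, 0, -0.003, 0, -1],
    [0.001, 0, -0.003, 0, -1],
    [0.001, 0, -0.003, 0, -1],
    [0.001, 0, -0.003, 0, -1],
    [0.0006, 0, -0.003, 0, -1]
  ]
}}

```text
t: 8.1
ee_pos: [573.8, 80.9, 282.6]
orientation: [-2.052, -2.378, 0.001]
ft_force: [0.2, 1.9, -7.7]
width: 19.3
```

Request:
{"op": "send_rows", "data": {
  "rows": [
    [0, 0, 0, 0, -1],
    [0, 0, 0, 0, -1]
  ]
}}

```text
t: 8.3
ee_pos: [573.9, 80.7, 282.7]
orientation: [-2.052, -2.378, 0.0]
ft_force: [-0.6, 2.4, -6.9]
width: 19.6
```

```bash
python3 st.py; python3 - <<'E'
from workcell import get_image
import cv2,numpy as np
for n in ("wrist","side"):
    d=get_image(n); cv2.imwrite(f"pics/{n}7.png",d["color"]); np.savez(f"{n}7.npz",**d)
c=d["color"][110:230,240:400]; cv2.imwrite("pics/s7z.png",cv2.resize(c,None,fx=5,fy=5,interpolation=cv2.INTER_CUBIC))
E
```

```text
t 8.3 TCP pen [ -0.5 -25.9 282.7] tip [ -0.5 -25.9 202.7] grasp [ -0.5 -25.9 221.7] w 19.6
jaw yaw rel pen x deg -0.02 z [-3.e-04  2.e-04 -1.e+00] F pen [-0.26  2.43 -6.9 ] M [-0.12  0.11  0.02] q [ 0.119  0.381  1.748  0.     1.012 -0.028]
```

View pics/s7z.png

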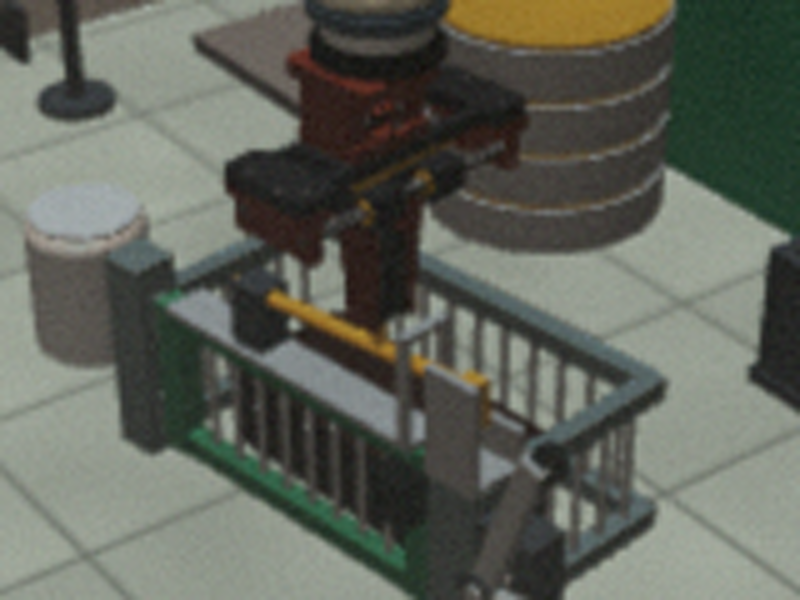

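View pics/wrist7.png

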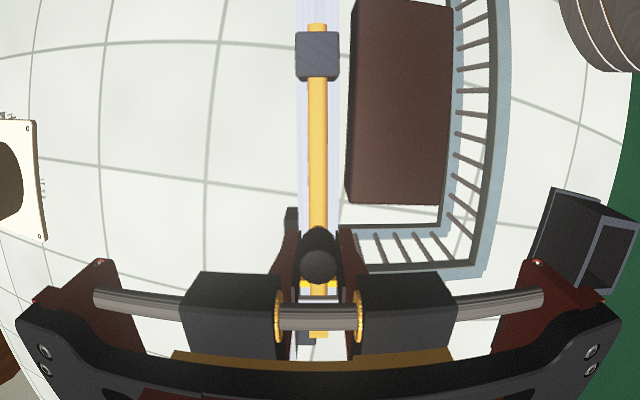

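Request:
{"op": "send_rows", "data": {
  "rows": [
    [0.003, 0, 0, 0, -1],
    [0.004, 0, 0, 0, -1],
    [0.005, 0, 0, 0, -1],
    [0.005, 0, 0, 0, -1],
    [0.005, 0, 0, 0, -1]
  ]
}}

```text
t: 8.9
ee_pos: [570.8, 102.8, 282.7]
orientation: [-2.052, -2.379, 0.0]
ft_force: [-0.6, -1.4, -4.8]
width: 19.5
```

```bash
python3 st.py
```

```text
t 8.9 TCP pen [ -0.4  -3.6 282.7] tip [ -0.4  -3.6 202.7] grasp [ -0.4  -3.6 221.7] w 19.5
jaw yaw rel pen x deg -0.02 z [-1.e-04 -2.e-04 -1.e+00] F pen [-0.82 -1.25 -4.77] M [-0.67  0.18  0.05] q [ 0.158  0.382  1.748 -0.     1.012  0.011]
```

Slides freely (≈1.3 N). Continue to about 42 mm.

Request:
{"op": "send_rows", "data": {
  "rows": [
    [0.005, 0, 0, 0, -1],
    [0.005, 0, 0, 0, -1],
    [0.005, 0, 0, 0, -1],
    [0.005, 0, 0, 0, -1],
    [0, 0, 0, 0, -1]
  ]
}}

```text
t: 9.4
ee_pos: [567.7, 123.0, 282.6]
orientation: [-2.051, -2.378, -0.0]
ft_force: [-0.4, 2.0, -5.4]
width: 19.7
```

```bash
python3 st.py; python3 - <<'E'
from workcell import get_image
import cv2,numpy as np
for n in ("wrist","side"):
    d=get_image(n); cv2.imwrite(f"pics/{n}8.png",d["color"]); np.savez(f"{n}8.npz",**d)
c=d["color"][110:230,240:400]; cv2.imwrite("pics/s8z.png",cv2.resize(c,None,fx=5,fy=5,interpolation=cv2.INTER_CUBIC))
E
```

```text
t 9.4 TCP pen [ -0.4  16.8 282.6] tip [ -0.4  16.9 202.6] grasp [ -0.4  16.9 221.6] w 19.7
jaw yaw rel pen x deg -0.01 z [-4.e-04  7.e-04 -1.e+00] F pen [-0.05  2.08 -5.35] M [-0.17  0.26  0.04] q [1.930e-01 3.830e-01 1.746e+00 1.000e-03 1.013e+00 4.500e-02]
```

View pics/s8z.png

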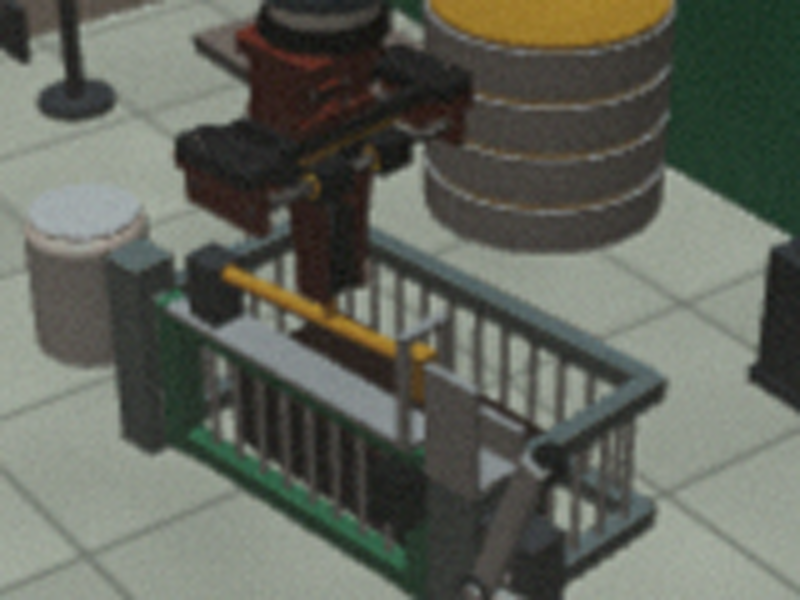

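View pics/wrist8.png

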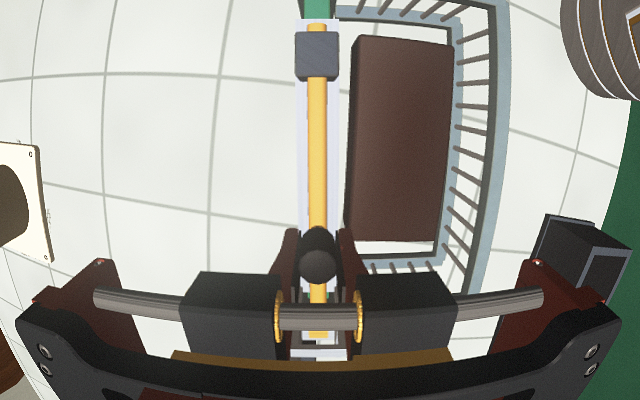

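Request:
{"op": "send_rows", "data": {
  "rows": [
    [0, -0.003, 0, 0.018, -1],
    [0.0001, -0.005, 0, 0.031, -1],
    [0.0001, -0.005, 0, 0.031, -1],
    [0.0001, -0.005, 0, 0.031, -1],
    [0.0001, -0.005, 0, 0.031, -1]
  ]
}}

```text
t: 10.0
ee_pos: [545.6, 120.3, 283.0]
orientation: [2.217, 2.224, 0.003]
ft_force: [2.5, 0.1, -6.7]
width: 19.3
```

```bash
python3 st.py
```

```text
t 10.0 TCP pen [-22.6  17.5 283. ] tip [-22.4  17.5 203. ] grasp [-22.5  17.5 222. ] w 19.3
jaw yaw rel pen x deg -8.29 z [ 2.5e-03  3.0e-04 -1.0e+00] F pen [ 2.46 -0.29 -6.65] M [-0.22 -0.33  0.15] q [ 0.196  0.35   1.795 -0.     0.994  0.193]
```

Request:
{"op": "send_rows", "data": {
  "rows": [
    [0.0001, -0.005, 0, 0.031, -1],
    [0.0001, -0.005, 0, 0.031, -1],
    [0.0001, -0.005, 0, 0.031, -1],
    [0.0001, -0.005, 0, 0.031, -1],
    [0.0001, -0.005, 0, 0.031, -1]
  ]
}}

```text
t: 10.5
ee_pos: [520.9, 121.9, 283.2]
orientation: [2.382, 2.045, 0.003]
ft_force: [3.2, -2.7, -5.4]
width: 19.4
```

Request:
{"op": "send_rows", "data": {
  "rows": [
    [0.0001, -0.003, 0, 0.018, -1],
    [0, 0, 0, 0, -1],
    [0, 0, 0, 0, -1],
    [0, 0, 0, 0, -1],
    [0, 0, 0, 0, -1]
  ]
}}

```text
t: 11.0
ee_pos: [517.6, 122.8, 282.8]
orientation: [2.4, 2.027, 0.001]
ft_force: [3.0, -1.5, -3.9]
width: 19.5
```

```bash
python3 st.py; python3 - <<'E'
from workcell import get_image
import cv2,numpy as np
for n in ("wrist","side","top"):
    d=get_image(n); cv2.imwrite(f"pics/{n}9.png",d["color"]); np.savez(f"{n}9.npz",**d)
    if n=="side": c=d["color"][110:230,240:400]; cv2.imwrite("pics/s9z.png",cv2.resize(c,None,fx=5,fy=5,interpolation=cv2.INTER_CUBIC))
E
```

```text
t 11.0 TCP pen [-50.   24.1 282.8] tip [-49.9  24.  202.8] grasp [-49.9  24.1 221.8] w 19.5
jaw yaw rel pen x deg -18.08 z [ 8.e-04  1.e-04 -1.e+00] F pen [ 2.74 -1.91 -3.89] M [-0.66 -0.55  0.01] q [ 0.211  0.313  1.852 -0.     0.976  0.379]
```

View pics/s9z.png

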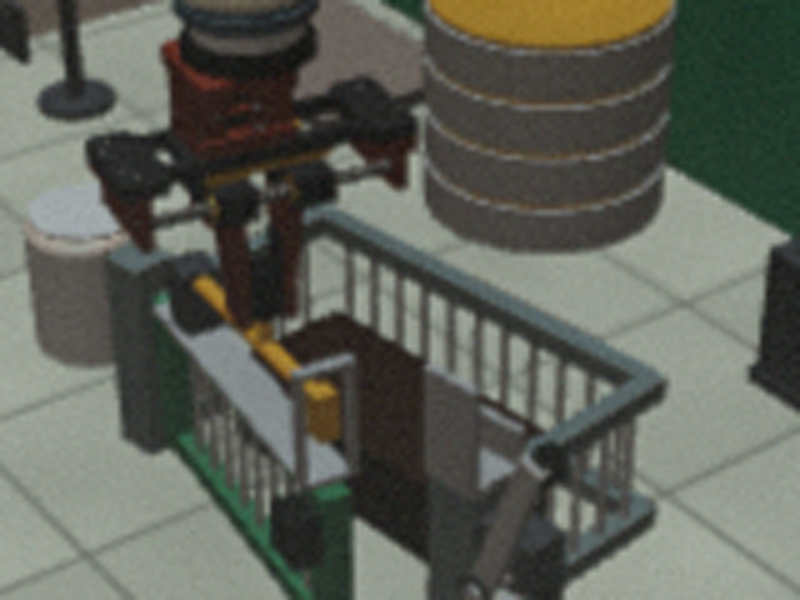

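View pics/wrist9.png

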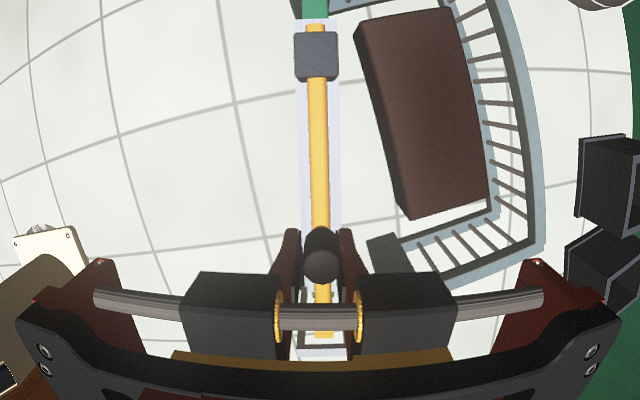

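View pics/top9.png

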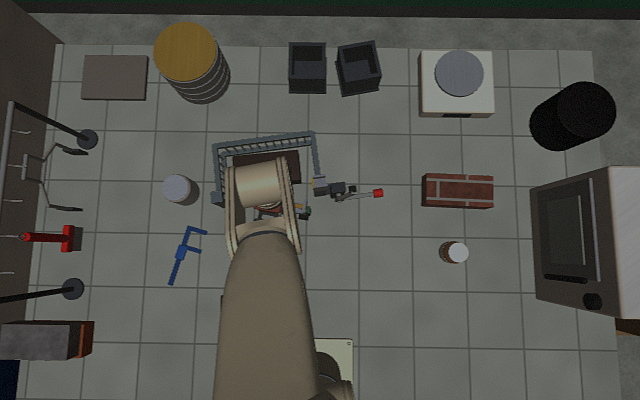

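Request:
{"op": "send_rows", "data": {
  "rows": [
    [0, 0, 0, 0, -1],
    [0, 0, 0, 0, -1],
    [0, 0, 0, 0, -1],
    [0, 0, 0, 0, -1],
    [0, 0, 0, 0, -1]
  ]
}}

```text
t: 11.65
ee_pos: [517.2, 122.9, 282.7]
orientation: [2.4, 2.027, 0.0]
ft_force: [4.4, -2.1, -4.2]
width: 19.4
```

```bash
python3 st.py; python3 - <<'E'
from h import *
from workcell import get_image
d=get_image("side"); c=d["color"].astype(int)
g=(.31); 
# projected free edge top, gate 0.31
q=np.array([0-257*np.sin(g),180-257*np.cos(g),130]); print(proj(d,w(q)), "zoom",(proj(d,w(q))-[240,110])*5)
print(pt(d,*((np.array([345,480])/5+[240,110]))))
E
```

```text
t 11.65 TCP pen [-50.4  24.2 282.7] tip [-50.3  24.2 202.7] grasp [-50.3  24.2 221.7] w 19.4
jaw yaw rel pen x deg -18.08 z [ 1.e-04  0.e+00 -1.e+00] F pen [ 4.09 -2.72 -4.25] M [-0.69 -0.53 -0.02] q [ 0.211  0.313  1.853 -0.     0.976  0.379]
[[306.17040044 210.02189479]] zoom [[330.85200218 500.10947396]]
[599.59614784 159.22440959  26.01912194]
```

```bash
python3 -c "
from workcell import ctrl
print(ctrl.close_job())"
```

```text
the job is handed in; nothing more can be done
None
```

The job is handed in with the gripper still holding the knob and the gate about 80 mm ajar. No verdict is reported.

1. **Clamp:** I pushed the red handle over from the hinge side with shut fingers. The bar briefly rested against a finger, so I backed off. The handle then sat where a clamp angle of about 1.9 rad projects in the side image, so the clamp is fully open.
2. **Bolt:** I gripped the knob (opening 19.5 mm) and lifted it 15 mm. I then drew it about 42 mm towards the hinge. The vertical load while lifting and drawing peaked at about 8 N, and the pull along the bolt was 1 to 2 N where I read it, so the bolt was not forced.
3. **Gate:** I pulled it open along its arc to about 0.31 rad.

**Last checks (11.65 s):**
- The hand moved only about 0.5 mm over the last 0.65 s. The tool felt a horizontal pull of about 5 N, slightly more than the 3 to 4 N I expected from the closing spring.
- The gate's free edge in the last side picture lay roughly 2 image pixels from where 0.31 rad projects.
- Tin, calliper, jar and red brick looked unmoved from above, and the dark brick as far as the arm left it visible. I judged this by eye.
- My one depth reading aimed at the gate's free edge landed on something behind it, so I did not use it. The gate angle therefore comes from the hand's position plus that picture check.

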